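Seat and vent the cap of a solvent bottle

TASK

Pull the bottle tray of the white solvent module out to its stop, leave it fully out, and then screw the ribbed cap of the tall bottle in it down (clockwise from above) until it bottoms out. Back it off a quarter turn so that the bottle can vent, and finish while still holding the cap gripped there, without letting go. Leave the other things on the bench where they are.

Things in the scene. Friction and masses are not known exactly. Their poses are not given: they have to be found in the camera images.
- module_front (a point): Middle of the lower front edge of the white bench-top solvent module (fixed, 300 deep x 300 wide x 190 high mm), on the bench surface. Its x axis points from its front to its back (the front faces the robot, turned by up to 17 degrees), y to its left as seen from the robot, z up. One tray slides out of its front along its -x; once out, the tray is open from above. A fixed rack of vials (top at height 235 mm) stands on its rear half.
- tray (a joint): How far the tray is pulled out, m: 0 shut, 0.17 at its stop. Starts 0 to 0.02; slides along the module's -x against 4 N of friction and stays where left. Its white front panel is 15 mm thick, 294 wide, top edge at height 174 mm; its side and back walls are low (tops at height 55 mm).
- tray_handle (a point): Middle of the tray's handle: a level steel bar, 11 mm in diameter, 110 long, along the module's y, at height 158 mm. Its centre line is 35 mm in front of the front panel, on two posts 47 mm either side of the middle; it can be pinched or hooked from above. Moves with the tray; axes parallel to the module's.
- cap: Ribbed round plastic cap of the tall clear bottle, 40 mm in diameter (42 over the ribs), 26 high; a small light ridge on top points along its x axis. Origin: centre of its underside; z up. Hidden in the module until the tray is out. It lies 120 mm along the module's +x and 55 mm along its -y from the handle point, and with the tray at its stop 85 mm in front of the module's front.
- cap_top (a point): Centre of the cap's flat top: at height 162 mm when bottomed out, rising 4 mm a turn as it is unscrewed. Axes as the cap.
- thread (a joint): How far the cap is unscrewed, rad: 0 bottomed out (hard stop), growing as it turns anticlockwise seen from above; a turn is 6.28. Starts at 1.9 to 3.4 with the thread already caught, so the cap cannot be lifted off. Turning takes about 0.08 N m and it stays where left. The cap can be gripped at any angle and regripped.
- bottle_neck (a point): On the axis of the tall clear-glass bottle under the cap, at height 122 mm, where its neck (28 mm in diameter, bare for 14 mm below the bottomed cap) meets its shoulder, which widens to 60 mm across at height 104 mm. The bottle is fixed upright in the tray and cannot turn. The other jars in the tray are squat with smooth lids, tops below height 95 mm, fixed, not part of the job.
- beaker: Loose glass beaker, 70 mm across, 90 high, on the bench just left (+y) of the module's front, clear of the tray's path. Origin: centre of its underside. Bystander.
- reagent: Loose closed amber bottle, 68 mm across, 150 high, on the bench just right (-y) of the module's front, clear of the tray's path. Origin: centre of its underside. Bystander.
- tip_box: Loose grey box with a clear lid, 122 x 87 x 73 mm, on the bench at the left. Origin: centre of its underside. Bystander.
- spatula: Loose steel spatula, 200 mm long, lying on the bench at the right. Origin: middle of its length, underside. Bystander.
- mortar: Loose white ceramic mortar, 100 mm across, 55 high, on the bench at the right. Origin: centre of its underside. Bystander.

How it is judged:
By the outcome, as a careful person would: the job done as asked, in the order asked, and still so for the second after the job is handed in, while the arm keeps its last pose, push and grip.
It also fails if it takes over 64 s, if anything falls off the work surface, if the arm or the gripper's body presses on something with over 40 N, if the wrist force passes 120 N, or if a joint passes its speed limit or range.

ROBOT

A 6-joint arm with a two-finger parallel gripper is mounted at the origin on the work surface. World frame = base frame: x ahead of the robot, y to its left, z up, the work surface at z = 0. Lengths are in m, angles in degrees, forces in N, time in s.
With the tool pointing down it reaches from about 0.375 to 0.9 m from the base axis. Payload 3.1 kg.
Tool frame: the origin (TCP) lies at the very end of the fingers, on their centre line; the grasp point (between the pads) lies bot.hold_point_z behind it (bot.hold_point_z is the distance from the TCP to the grasp point, in m); z points along the fingers, y is the line along which they close (so a half turn about z gives the same grasp; the last joint's range is limited). The gripper opens to 87 mm and grips with 3 to 60 N. Pads are 19 mm wide; open, the fingers measure 117 mm over their backs; the gripper's body (75 mm by 190 mm) begins 51 mm behind the grasp point.
Start: joints at [-73.425, 30.224, 82.088, -0, 67.689, -10.227], TCP at [0.282, -0.558, 0.223] pointing down, gripper open.
Joint ranges: [-176.69, 176.69], [-43.24, 126.21], [12.49, 139.97], [-82, 262], [0, 151.66], [-163.58, 163.58]. Speed limits (degrees/s): [159.86, 159.86, 180, 180, 180, 180].

INTERFACE

Orientations are given as a 3x3 rotation matrix whose columns are the frame's x, y, z axes.
In Python, from rig import bot gives the robot as it stands.
- The arm moves only by the tool apply_moves, never from a script. Its argument "plan" is one flat list of numbers, 4 for each row, row after row: the shift along the world's x, y, z normalised to -1 to 1, where 1 is 0.05 m, then the turn about the world's z normalised to -1 to 1, where 1 is 10 degrees. A call has 1 to 12 rows; each row shifts and turns the commanded pose from where the row before left it; what a row does not reach is not made up. A row lasts 1/8 s, in which the tool goes at most 62.5 mm and 10.7 degrees, less where a joint would pass 70% of its speed; a pose out of reach is approached as far as the arm can. A call with a number of a shift or a turn outside -1 to 1 is refused whole. A call with a gripper value outside its range is refused whole. "grip" is the closure, from -1 (fully open) to 1 (shut), so that 0 is half open, set as the call begins (left out, the last holds). The fingers move at their own pace and stop on an object; the grip force is fixed at half the most. Time passes only in rows, so rows that do not move let the fingers close. It gives the time, the measured TCP pose, the force, the opening and the grip force at its end, in the units of the state.
- bot.read_state(): the state, without advancing time (a new reading comes with each control period).
- bot.capture(name): name is "scene" or "top"; returns (picture, depth): 384x512x3 uint8, red, green, blue; 384x512 float32, m along the optical axis (not along the pixel's ray), 0 where there is no reading.
- bot.camera_info(name): a dict with "vertical_fov" (degrees; the focal length in pixels is half the picture's height over the tangent of half this angle, whatever the lens; pixels are square), "cx", "cy" (the principal point, pixels), "rvec" (rotation vector, rad) and "tvec" (3), from world to camera coordinates, as OpenCV has them. Camera axes: x right, y down, z forward; pixel columns grow to the right and rows downward; lengths in m; the calibration is good to about 2 mm. A picture is of the moment at which its call begins. camera_info takes no time and is no camera call.
- bot.hand_in(): hands the job in; it is judged then, once.
Trained networks look in the newest picture that a camera, given by its name, has taken for a name from the list of things; names that differ only in an ending like _2 or _b are one class to them, and where a whole thing is asked for, a point or a joint stands for the part that bears it (a point fixed in the world has none). Each returns a list of dicts, best first, with "p" (0 to 1); they miss things now and then, are a little off and sometimes report something else, mostly with a low value. They report only what shows in the picture. A call takes as long as a camera call.
- bot.outline_of(camera, target): "mask" (384x512 bool, what is visible of it) and "xy" ([column, row] as shares, 0 to 1, of the picture: columns of its width, rows of its height, amid what is visible of it).
- bot.pinpoint(camera, target): "xy" ([column, row] as shares, 0 to 1, of the picture: columns of its width, rows of its height: a listed point, or the origin of a listed thing).
The state is a dict: "time_s": time; "joint_positions": joint angles; "qvel": joint speeds; "tau": joint torques, N m; "position": TCP position; "tcp_rot": TCP orientation; "force": force on the tool from outside, world axes, zero at the start; "moment": the same for the moment, N m; "opening": opening from 0.0 (shut) to 1.0 (fully open); "grasp_force": force on a finger pad.
Only numpy, scipy, OpenCV 4.12 (cv2) and the standard library are available. Lean on these libraries where they do the work, as an engineer would, in place of code of your own. Each camera call takes 0.05 s, during which the arm holds its last target. There are 200 camera calls.

## Working session

There is one attempt and no reset: what is moved stays moved. The work goes in short steps, Python scripts to look and compute and a tool call to move; the robot and the scene stay as the last step left them, time stands still between calls to the robot, and variables do not carry over. Pictures are saved under pics/ and viewed, at most 10 in all, crops included, and the job is handed in when it is done.

Besides the shell and the picture viewer there is one more tool, called after ">>>" as name(argument=value, ...), one argument or row to a line, values as JSON. apply_moves: Moves the arm, as the interface text tells. Its arguments: {"type":"object","properties":{"plan":{"type":"array","items":{"type":"number"}},"grip":{"type":"number"}},"required":["plan"]}

```bash
mkdir -p pics; cat > h.py <<'E'
import numpy as np, cv2
from rig import bot
def cam(n):
    c=bot.camera_info(n); f=192/np.tan(np.radians(c["vertical_fov"])/2)
    R,_=cv2.Rodrigues(np.array(c["rvec"],float)); return f,c["cx"],c["cy"],R,np.array(c["tvec"],float).ravel()
def ray(n,xy,z):
    f,cx,cy,R,t=cam(n); u,v=xy[0]*512,xy[1]*384
    d=R.T@np.array([(u-cx)/f,(v-cy)/f,1]); o=-R.T@t
    return o+d*(z-o[2])/d[2]
def cloud(n,depth):
    f,cx,cy,R,t=cam(n); v,u=np.mgrid[:384,:512]
    P=np.stack([(u+.5-cx)/f*depth,(v+.5-cy)/f*depth,depth],-1)
    return (P-t)@R
def save(n,name):
    p,d=bot.capture(n); cv2.imwrite(f"pics/{name}.png",p[:,:,::-1]); return p,d
E
python3 - <<'E'
from h import *
print(bot.hold_point_z, bot.camera_info("scene"),bot.camera_info("top"))
ims=[]
for n in("scene","top"):
    p,d=bot.capture(n); ims.append(p); print(n,-cam(n)[3].T@cam(n)[4])
    for t,z in(("tray_handle",.158),("module_front",0),("beaker",0),("reagent",0)):
        for r in bot.pinpoint(n,t)[:2]: print(t,round(r["p"],2),np.round(r["xy"],3),ray(n,r["xy"],z).round(4))
    r=bot.outline_of(n,"tray_handle")
    if r:
        m=r[0]["mask"]; P=cloud(n,d)[m&(d>0)]; P=P[abs(P[:,2]-.16)<.008]
        print("bar",len(P),np.median(P,0).round(4)); 
        if len(P)>5:
            q=P[:,:2]-P[:,:2].mean(0); _,_,V=np.linalg.svd(q,full_matrices=False); print(V[0],(q@V[0]).min(),(q@V[0]).max(),P.mean(0))
cv2.imwrite("pics/a.png",cv2.resize(np.vstack(ims),(400,600))[:,:,::-1])
E
```

```text
0.0187 {'vertical_fov': 42.768045429567934, 'cx': 248.94603797577645, 'cy': 187.28278475250974, 'rvec': array([ 2.3848812 , -0.91244536,  0.27100093]), 'tvec': array([-0.43231936,  0.33574419,  1.5807076 ])} {'vertical_fov': 51.983517535740425, 'cx': 260.9289427846869, 'cy': 197.32868278814016, 'rvec': array([ 2.18049425, -2.15404371,  0.09452486]), 'tvec': array([-0.03569197,  0.56897902,  1.44405676])}
scene [-0.08230053 -0.77112637  1.48217794]
tray_handle 0.83 [0.512 0.431] [ 0.6141 -0.0308  0.158 ]
module_front 0.57 [0.523 0.486] [ 0.6463 -0.0276  0.    ]
beaker 0.8 [0.435 0.418] [0.6012 0.1763 0.    ]
reagent 0.84 [0.624 0.577] [ 0.6788 -0.259   0.    ]
bar 381 [ 0.6273 -0.0498  0.1599]
[ 0.22604278 -0.97411738] -0.15029122743906773 0.1400382594129329 [ 0.62857012 -0.04387583  0.16037733]
top [ 0.42741069 -0.04361356  1.4918877 ]
tray_handle 0.78 [0.515 0.478] [ 0.6036 -0.0389  0.158 ]
module_front 0.98 [0.508 0.464] [ 0.6451 -0.0251  0.    ]
beaker 0.57 [0.405 0.48 ] [0.6188 0.1775 0.    ]
reagent 0.89 [0.624 0.456] [ 0.6593 -0.2516  0.    ]
bar 212 [ 0.6119 -0.0346  0.1622]
[-0.23615909  0.97171441] -0.14511635767538952 0.13407160361963713 [ 0.61846985 -0.03429258  0.16178093]
```

View pics/a.png

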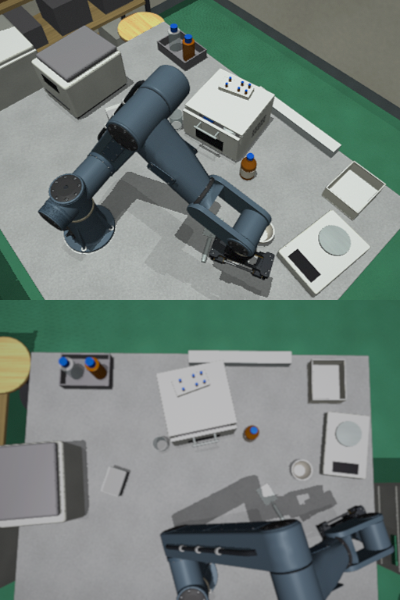

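```bash
python3 - <<'E'
from h import *
s=bot.read_state(); print(s["tcp_rot"].round(3) if hasattr(s["tcp_rot"],'round') else s["tcp_rot"])
for n in("scene","top"):
    p,d=bot.capture(n); C=cloud(n,d); ok=(d>0)
    # module top edges: points at z~.19
    m=ok&(abs(C[...,2]-.19)<.006)&(abs(C[...,0]-.78)<.25)&(abs(C[...,1])<.25)
    print(n,m.sum(),cv2.minAreaRect(C[m][:,:2].astype(np.float32)))
    for yaw in (12,13.4,15):
        a=np.radians(yaw); ex=np.array([np.cos(a),np.sin(a)]); ey=np.array([-ex[1],ex[0]])
        q=(C[...,:2]-[0.6455,-.0263])
        X=q@ex; Y=q@ey
        b=ok&(abs(Y)<.08)&(X>-.1)&(X<.06)&(abs(C[...,2]-.16)<.012)
        h,e=np.histogram(X[b],bins=np.arange(-.08,.06,.005)); print(yaw,[(round(float(x),3),int(k)) for x,k in zip(e,h) if k])
        bb=b&(X<-.028)
        print('bar X',X[bb].mean(),'Y',Y[bb].min(),Y[bb].max(),'slope',np.polyfit(Y[bb],X[bb],1)[0],C[bb][:,2].max())
E
```

```text
[[ 0.893  0.451  0.   ]
 [ 0.451 -0.893  0.   ]
 [ 0.    -0.    -1.   ]]
scene 3897 ((0.795346736907959, 9.062886238098145e-05), (0.29066038131713867, 0.30139943957328796), 12.440192222595215)
12 [(-0.055, 27), (-0.05, 52), (-0.045, 30), (-0.04, 8), (-0.035, 5), (-0.03, 3), (-0.025, 6), (-0.02, 8), (-0.015, 85), (-0.01, 92), (-0.005, 32), (0.0, 27), (0.005, 7)]
bar X -0.045866982005561635 Y -0.06571492012516382 0.05272836740334784 slope -0.020999070513545465 0.169111395388564
13.4 [(-0.055, 28), (-0.05, 54), (-0.045, 29), (-0.04, 6), (-0.035, 5), (-0.03, 3), (-0.025, 5), (-0.02, 11), (-0.015, 72), (-0.01, 100), (-0.005, 34), (0.0, 32), (0.005, 3)]
bar X -0.04607115875399077 Y -0.06461638542475277 0.05386531254672241 slope 0.0030041359565713467 0.169111395388564
15 [(-0.055, 26), (-0.05, 56), (-0.045, 29), (-0.04, 6), (-0.035, 3), (-0.03, 5), (-0.025, 5), (-0.02, 13), (-0.015, 72), (-0.01, 100), (-0.005, 32), (0.0, 31), (0.005, 4), (0.01, 1)]
bar X -0.04612989139420372 Y -0.06331371898236032 0.05512526173159135 slope 0.0247698199966673 0.169111395388564
top 6155 ((0.797744870185852, 0
[... 222 characters left out ...]
0, 19), (0.005, 11)]
bar X -0.04230507877764856 Y -0.05886964888117772 0.056328817237214314 slope -0.003855072756101942 0.16774698956213607
13.4 [(-0.05, 37), (-0.045, 53), (-0.04, 23), (-0.035, 5), (-0.03, 8), (-0.025, 7), (-0.02, 6), (-0.015, 8), (-0.01, 61), (-0.005, 15), (0.0, 23), (0.005, 9)]
bar X -0.0419838868968718 Y -0.057846083920214925 0.05742983191466436 slope 0.00704491715781744 0.16774698956213607
15 [(-0.055, 1), (-0.05, 37), (-0.045, 49), (-0.04, 24), (-0.035, 9), (-0.03, 6), (-0.025, 7), (-0.02, 6), (-0.015, 17), (-0.01, 47), (-0.005, 22), (0.0, 20), (0.005, 10)]
bar X -0.04223998251356808 Y -0.05663404385745162 0.05864611319341 slope 0.026256503637226022 0.16774698956213607
```

>>> apply_moves(
  plan=[0.533,0.865,0.4,0.633,0.533,0.865,0.4,0.633,0.533,0.865,0.4,0.633,0.533,0.865,0.4,0.633,0.533,0.865,0,0.633,0.533,0.865,0,0.633,0.533,0.865,0,0.633,0.533,0.865,0,0.633,0.533,0.865,0,0.633,0.533,0.865,0,0.633,0.533,0.865,0,0.633,0.533,0.865,0,0.633],
  grip=0.35,
)

```text
time_s: 2.2
position: [0.6024, -0.0373, 0.3027]
tcp_rot: [[-0.225, 0.974, 0.0], [0.974, 0.225, -0.0], [-0.0, 0.0, -1.0]]
force: [0.3, -1.0, 0.3]
opening: 0.323
grasp_force: 0.0
```

>>> apply_moves(
  plan=[0,0,0,0,0,0,0,0,0,0,0,0,0,0,0,0],
)

```text
time_s: 2.7
position: [0.6012, -0.04, 0.3027]
tcp_rot: [[-0.219, 0.976, -0.0], [0.976, 0.219, -0.0], [-0.0, -0.0, -1.0]]
force: [-0.2, -0.6, 0.3]
opening: 0.323
grasp_force: 0.0
```

```bash
python3 - <<'E'
from h import *
s=bot.read_state(); print({k:np.round(s[k],3) for k in("position","tcp_rot","joint_positions","force","opening")})
p,d=save("scene","b"); cv2.imwrite("pics/b.png",cv2.resize(p[90:290,150:400],(750,600))[:,:,::-1])
E
```

```text
{'position': array([ 0.601, -0.04 ,  0.303]), 'tcp_rot': array([[-0.219,  0.976, -0.   ],
       [ 0.976,  0.219, -0.   ],
       [-0.   , -0.   , -1.   ]]), 'joint_positions': array([-1.4422e+01,  2.3943e+01,  7.9731e+01, -9.0000e-03,  7.6330e+01,
       -2.7061e+01]), 'force': array([-0.243, -0.583,  0.279]), 'opening': np.float64(0.323)}
```

View pics/b.png

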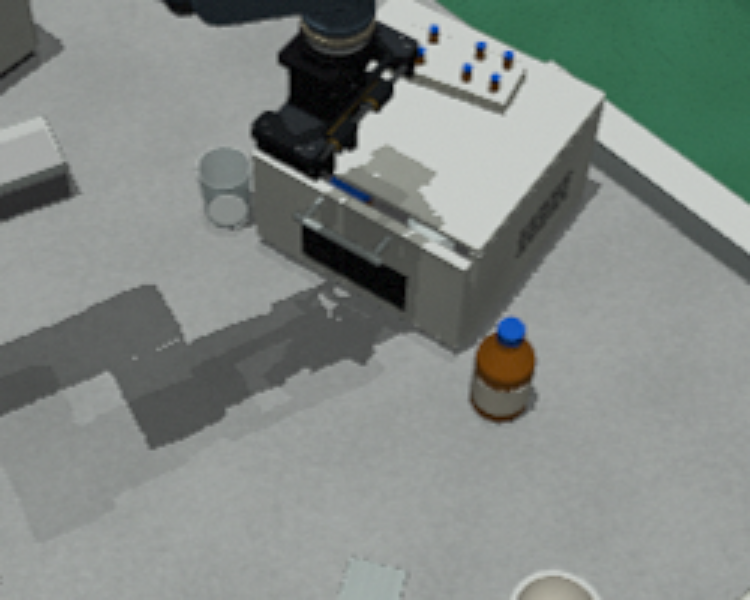

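>>> apply_moves(
  plan=[0,0,-0.6,0,0,0,-0.6,0,0,0,-0.6,0,0,0,-0.4,0,0,0,-0.3,0,0,0,-0.3,0,0,0,-0.3,0,0,0,-0.14,0,0,0,0,0,0,0,0,0],
)

```text
time_s: 4.0
position: [0.6021, -0.0389, 0.141]
tcp_rot: [[-0.221, 0.975, 0.001], [0.975, 0.221, -0.0], [-0.001, 0.001, -1.0]]
force: [-0.2, 0.7, -1.2]
opening: 0.325
grasp_force: 0.0
```

>>> apply_moves(
  plan=[0,0,0,0,0,0,0,0,0,0,0,0,0,0,0,0],
  grip=1,
)

```text
time_s: 4.5
position: [0.6031, -0.0387, 0.141]
tcp_rot: [[-0.221, 0.975, 0.003], [0.975, 0.221, 0.0], [-0.001, 0.003, -1.0]]
force: [3.3, 3.0, -0.0]
opening: 0.115
grasp_force: 30.0
```

>>> apply_moves(
  plan=[-0.15,-0.034,0,0,-0.26,-0.059,0,0,-0.26,-0.059,0,0,-0.26,-0.059,0,0,-0.26,-0.059,0,0,-0.26,-0.059,0,0,-0.26,-0.059,0,0,-0.26,-0.059,0,0,-0.26,-0.059,0,0,-0.26,-0.059,0,0,-0.26,-0.059,0,0,-0.15,-0.034,0,0],
)

```text
time_s: 6.0
position: [0.4556, -0.0717, 0.141]
tcp_rot: [[-0.22, 0.975, -0.0], [0.975, 0.22, 0.0], [0.0, -0.0, -1.0]]
force: [4.1, 3.7, 3.3]
opening: 0.115
grasp_force: 30.0
```

>>> apply_moves(
  plan=[0,0,0,0,-0.08,-0.018,0,0,-0.08,-0.018,0,0,0,0,0,0],
)

```text
time_s: 6.5
position: [0.4479, -0.0734, 0.1409]
tcp_rot: [[-0.221, 0.975, -0.001], [0.975, 0.221, 0.0], [0.0, -0.001, -1.0]]
force: [1.9, 2.5, 6.3]
opening: 0.117
grasp_force: 30.0
```

Moved about 158 mm so far; no stop yet. I'll creep on.

>>> apply_moves(
  plan=[-0.08,-0.018,0,0,-0.08,-0.018,0,0,0,0,0,0],
)

```text
time_s: 6.88
position: [0.4454, -0.0741, 0.141]
tcp_rot: [[-0.217, 0.976, 0.011], [0.976, 0.217, 0.002], [-0.0, 0.011, -1.0]]
force: [15.4, 13.1, -3.7]
opening: 0.115
grasp_force: 30.0
```

>>> apply_moves(
  plan=[-0.08,-0.018,0,0,-0.08,-0.018,0,0,0,0,0,0],
)

```text
time_s: 7.25
position: [0.4455, -0.0743, 0.1411]
tcp_rot: [[-0.211, 0.977, 0.028], [0.978, 0.211, 0.005], [-0.001, 0.028, -1.0]]
force: [35.9, 29.4, -19.0]
opening: 0.114
grasp_force: 30.0
```

>>> apply_moves(
  plan=[0.1,0.023,0,0,0.12,0.027,0,0,0,0,0,0,0,0,0,0],
)

```text
time_s: 7.75
position: [0.4453, -0.074, 0.141]
tcp_rot: [[-0.22, 0.976, 0.004], [0.976, 0.22, 0.001], [0.0, 0.004, -1.0]]
force: [7.5, 6.6, 2.7]
opening: 0.116
grasp_force: 30.0
```

>>> apply_moves(
  plan=[0,0,0,0,0,0,0,0,0,0,0,0,0,0,0,0],
  grip=0.35,
)

```text
time_s: 8.25
position: [0.4429, -0.0747, 0.1403]
tcp_rot: [[-0.221, 0.975, -0.002], [0.975, 0.221, 0.0], [0.001, -0.002, -1.0]]
force: [-0.1, 0.2, 0.1]
opening: 0.317
grasp_force: 0.0
```

>>> apply_moves(
  plan=[0,0,0.2,0,0,0,0.4,0,0,0,0.6,0,0,0,0.8,0,0,0,0.8,0,0,-0.8,0.4,0.9,0,-0.9,0,0.9,0,-0.9,0,0.9,0,-0.9,0,0.9,0,-0.9,0,0.9,0,0,0,0,0,0,0,0],
)

```text
time_s: 9.75
position: [0.4431, -0.2939, 0.3006]
tcp_rot: [[-0.845, 0.535, -0.001], [0.535, 0.845, 0.001], [0.001, 0.001, -1.0]]
force: [0.8, -0.2, 0.8]
opening: 0.323
grasp_force: 0.0
```

```bash
python3 - <<'E'
from h import *
s=bot.read_state(); print({k:np.round(s[k],3) for k in("position","joint_positions","force")})
ims=[]
for n in("scene","top"):
    p,d=bot.capture(n); ims.append(p)
    for t,z in(("cap_top",.164),("cap",.138),("bottle_neck",.122),("tray_handle",.158)):
        for r in bot.pinpoint(n,t)[:2]: print(n,t,round(r["p"],2),np.round(r["xy"],3),ray(n,r["xy"],z).round(4))
    r=bot.outline_of(n,"cap")
    if r:
        P=cloud(n,d)[r[0]["mask"]&(d>0)]; P=P[P[:,2]>.155]; print(len(P),P.mean(0) if len(P) else '')
cv2.imwrite("pics/c.png",cv2.resize(np.hstack([ims[0][120:290,180:350],ims[1][120:290,180:350]]),(800,400))[:,:,::-1])
E
```

```text
{'position': array([ 0.443, -0.294,  0.301]), 'joint_positions': array([-4.56140e+01,  1.79910e+01,  8.96380e+01,  2.40000e-02,
        7.24490e+01, -1.03304e+02]), 'force': array([ 0.785, -0.196,  0.773])}
scene cap_top 0.46 [0.528 0.474] [ 0.5851 -0.1024  0.164 ]
scene cap 0.51 [0.523 0.499] [ 0.5644 -0.1125  0.138 ]
scene bottle_neck 0.63 [0.524 0.485] [ 0.588  -0.0893  0.122 ]
scene tray_handle 0.64 [0.456 0.526] [ 0.4457 -0.077   0.158 ]
top cap_top 0.68 [0.558 0.497] [ 0.5797 -0.1145  0.164 ]
top cap 0.5 [0.549 0.501] [ 0.5769 -0.0993  0.138 ]
top cap 0.39 [0.554 0.49 ] [ 0.5917 -0.1086  0.138 ]
top bottle_neck 0.58 [0.548 0.507] [ 0.5703 -0.0974  0.122 ]
top tray_handle 0.65 [0.533 0.611] [ 0.4306 -0.0727  0.158 ]
105 [ 0.5736004  -0.09923226  0.1627258 ]
```

View pics/c.png

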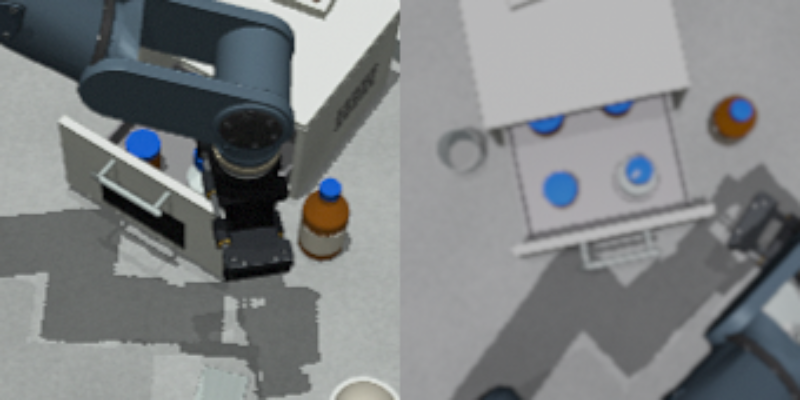

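```bash
python3 - <<'E'
from h import *
p,d=bot.capture("top"); C=cloud("top",d)
hsv=cv2.cvtColor(p,cv2.COLOR_RGB2HSV)
m=(hsv[...,0]>95)&(hsv[...,0]<130)&(hsv[...,1]>120)&(abs(C[...,0]-.58)<.05)&(abs(C[...,1]+.1)<.05)
P=C[m]; print(len(P),np.percentile(P[:,2],[5,50,95]))
T=P[P[:,2]>.15]; print(len(T),T.mean(0),(T.min(0)+T.max(0))/2,T.max(0)-T.min(0))
# also by pixel contour at z .163
v,u=np.nonzero(m&(C[...,2]>.15)); (c,r)=cv2.minEnclosingCircle(np.stack([u+.5,v+.5],1).astype(np.float32)); print(c,r,ray("top",(c[0]/512,c[1]/384),.16))
E
```

```text
82 [0.15840168 0.16319835 0.1677621 ]
82 [ 0.57463047 -0.10126513  0.16321209] [ 0.57349285 -0.0998676   0.16284691] [0.0345288  0.03444135 0.01357653]
(281.75, 192.5) 5.483028411865234 [ 0.57384679 -0.10068504  0.16      ]
```

>>> apply_moves(
  plan=[0.328,0.485,0,0.9,0.328,0.485,0,0.9,0.328,0.485,0,0.9,0.328,0.485,0,0.9,0.328,0.485,0,0.9,0.328,0.485,0,0.9,0.328,0.485,0,0.9,0.328,0.485,0,0.9,0,0,0,0,0,0,0,0,0,0,0,0],
  grip=-0.6,
)

```text
time_s: 11.78
position: [0.5743, -0.1015, 0.3005]
tcp_rot: [[-0.77, -0.638, -0.001], [-0.638, 0.77, -0.0], [0.001, 0.0, -1.0]]
force: [-0.7, 0.2, -0.9]
opening: 0.799
grasp_force: 0.0
```

>>> apply_moves(
  plan=[0,0,-0.5,0,0,0,-0.6,0,0,0,-0.6,0,0,0,-0.5,0,0,0,-0.4,0,0,0,-0.3,0,0,0,-0.25,0,0,0,-0.2,0,0,0,0,0,0,0,0,0],
)

```text
time_s: 13.02
position: [0.5753, -0.1007, 0.1335]
tcp_rot: [[-0.769, -0.64, 0.001], [-0.64, 0.769, -0.0], [-0.001, -0.001, -1.0]]
force: [-0.2, 0.6, 0.6]
opening: 0.799
grasp_force: 0.0
```

>>> apply_moves(
  plan=[0,0,0,0,0,0,0,0,0,0,0,0,0,0,0,0,0,0,0,0],
  grip=1,
)

```text
time_s: 13.65
position: [0.576, -0.1018, 0.1333]
tcp_rot: [[-0.769, -0.64, 0.002], [-0.64, 0.769, -0.002], [-0.001, -0.003, -1.0]]
force: [1.8, -3.3, -1.0]
opening: 0.451
grasp_force: 30.0
```

```bash
cat > st.py <<'E'
from h import *
s=bot.read_state(); R=np.array(s["tcp_rot"]); print({k:np.round(s[k],3) for k in("position","joint_positions","force","moment","opening","grasp_force")},"yaw",np.degrees(np.arctan2(R[1,1],R[0,1])))
E
python3 st.py
```

```text
{'position': array([ 0.576, -0.102,  0.133]), 'joint_positions': array([-2.09320e+01,  3.37000e+01,  9.27720e+01, -6.80000e-02,
        5.33540e+01, -1.50651e+02]), 'force': array([ 1.804, -3.308, -1.014]), 'moment': array([-0.497, -0.321,  0.022]), 'opening': np.float64(0.451), 'grasp_force': np.float64(29.998)} yaw 129.75903080303144
```

>>> apply_moves(
  plan=[0.02,-0.02,-0.002,-0.5,0,0,-0.002,-1,0,0,-0.002,-1,0,0,-0.002,-1,0,0,-0.002,-1,0,0,-0.002,-1,0,0,-0.002,-1,0,0,-0.002,-1,0,0,-0.002,-1,0,0,-0.002,-0.5,0,0,0,0,0,0,0,0],
)

```text
time_s: 15.15
position: [0.5759, -0.1039, 0.1323]
tcp_rot: [[-0.64, 0.768, 0.0], [0.768, 0.64, -0.004], [-0.003, -0.002, -1.0]]
force: [-0.7, -7.6, 0.0]
opening: 0.453
grasp_force: 30.0
```

```bash
python3 st.py
```

```text
{'position': array([ 0.576, -0.104,  0.132]), 'joint_positions': array([-21.061,  33.842,  92.683,  -0.249,  53.396, -60.701]), 'force': array([-0.745, -7.577,  0.031]), 'moment': array([-1.15 , -0.064, -0.081]), 'opening': np.float64(0.453), 'grasp_force': np.float64(29.998)} yaw 39.789037279601594
```

>>> apply_moves(
  plan=[0,-0.04,-0.002,-1,0,0,-0.001,-0.5,0,0,0,0,0,0,0,0],
)

```text
time_s: 15.65
position: [0.5755, -0.1042, 0.1321]
tcp_rot: [[-0.42, 0.908, -0.001], [0.908, 0.42, -0.001], [-0.001, -0.001, -1.0]]
force: [-2.6, -5.3, 2.3]
opening: 0.451
grasp_force: 30.0
```

```bash
python3 st.py
```

```text
{'position': array([ 0.576, -0.104,  0.132]), 'joint_positions': array([-2.1171e+01,  3.3867e+01,  9.2681e+01, -7.7000e-02,  5.3470e+01,
       -4.5961e+01]), 'force': array([-2.58 , -5.255,  2.34 ]), 'moment': array([-0.757,  0.115, -0.077]), 'opening': np.float64(0.451), 'grasp_force': np.float64(29.997)} yaw 24.835278584622625
```

>>> apply_moves(
  plan=[0,0,-0.002,-1,0,0,-0.001,-0.5,0,0,0,0,0,0,0,0],
)

```text
time_s: 16.15
position: [0.5751, -0.1043, 0.1319]
tcp_rot: [[-0.171, 0.985, -0.002], [0.985, 0.171, -0.001], [-0.001, -0.002, -1.0]]
force: [-1.4, -5.6, 1.9]
opening: 0.452
grasp_force: 30.0
```

```bash
python3 st.py
```

```text
{'position': array([ 0.575, -0.104,  0.132]), 'joint_positions': array([-21.178,  33.874,  92.706,  -0.118,  53.477, -30.95 ]), 'force': array([-1.437, -5.604,  1.942]), 'moment': array([-0.861,  0.26 , -0.067]), 'opening': np.float64(0.452), 'grasp_force': np.float64(29.997)} yaw 9.841606954846554
```

>>> apply_moves(
  plan=[0,0,-0.002,-1,0,0,-0.001,-0.5,0,0,0,0,0,0,0,0],
)

```text
time_s: 16.65
position: [0.575, -0.1026, 0.1317]
tcp_rot: [[0.089, 0.996, -0.002], [0.996, -0.089, 0.002], [0.001, -0.002, -1.0]]
force: [-3.5, 1.7, 5.2]
opening: 0.449
grasp_force: 30.0
```

```bash
python3 st.py
```

```text
{'position': array([ 0.575, -0.103,  0.132]), 'joint_positions': array([-2.1095e+01,  3.3873e+01,  9.2743e+01,  5.9000e-02,  5.3518e+01,
       -1.6010e+01]), 'force': array([-3.453,  1.675,  5.231]), 'moment': array([0.199, 0.354, 0.297]), 'opening': np.float64(0.449), 'grasp_force': np.float64(30.0)} yaw -5.119052484078493
```

>>> apply_moves(
  plan=[0,0,-0.002,-0.8,0,0,0,0,0,0,0,0],
)

```text
time_s: 17.02
position: [0.575, -0.1029, 0.1315]
tcp_rot: [[0.226, 0.974, -0.002], [0.974, -0.226, 0.001], [0.001, -0.002, -1.0]]
force: [-3.2, 0.3, 5.7]
opening: 0.451
grasp_force: 30.0
```

```bash
python3 st.py
```

```text
{'position': array([ 0.575, -0.103,  0.132]), 'joint_positions': array([-2.1115e+01,  3.3894e+01,  9.2738e+01,  3.3000e-02,  5.3491e+01,
       -8.1000e+00]), 'force': array([-3.249,  0.309,  5.738]), 'moment': array([0.066, 0.526, 0.26 ]), 'opening': np.float64(0.451), 'grasp_force': np.float64(29.996)} yaw -13.034449258588605
```

>>> apply_moves(
  plan=[0,0,0.001,0.5,0,0,0,0,0,0,0,0],
)

```text
time_s: 17.4
position: [0.5751, -0.1029, 0.1316]
tcp_rot: [[0.141, 0.99, -0.002], [0.99, -0.141, 0.001], [0.001, -0.002, -1.0]]
force: [-3.6, 1.4, 5.5]
opening: 0.449
grasp_force: 30.0
```

```bash
python3 st.py
```

```text
{'position': array([ 0.575, -0.103,  0.132]), 'joint_positions': array([-2.1124e+01,  3.3888e+01,  9.2736e+01,  5.6000e-02,  5.3499e+01,
       -1.3062e+01]), 'force': array([-3.617,  1.394,  5.519]), 'moment': array([0.122, 0.472, 0.072]), 'opening': np.float64(0.449), 'grasp_force': np.float64(29.996)} yaw -8.094911970411841
```

>>> apply_moves(
  plan=[0,0,0.002,1,0,0,0,0,0,0,0,0],
)

```text
time_s: 17.77
position: [0.575, -0.1029, 0.1317]
tcp_rot: [[-0.033, 0.999, -0.002], [0.999, 0.033, 0.002], [0.002, -0.002, -1.0]]
force: [-3.2, 0.9, 5.1]
opening: 0.453
grasp_force: 30.0
```

```bash
python3 st.py
```

```text
{'position': array([ 0.575, -0.103,  0.132]), 'joint_positions': array([-2.1122e+01,  3.3880e+01,  9.2735e+01,  5.5000e-02,  5.3515e+01,
       -2.3063e+01]), 'force': array([-3.224,  0.925,  5.072]), 'moment': array([0.105, 0.477, 0.083]), 'opening': np.float64(0.453), 'grasp_force': np.float64(29.996)} yaw 1.9075843285120804
```

>>> apply_moves(
  plan=[0,0,-0.002,-1,0,0,0,0,0,0,0,0],
)

```text
time_s: 18.15
position: [0.575, -0.1029, 0.1316]
tcp_rot: [[0.142, 0.99, -0.002], [0.99, -0.142, 0.002], [0.001, -0.002, -1.0]]
force: [-3.7, 0.8, 4.8]
opening: 0.456
grasp_force: 30.0
```

```bash
python3 st.py
```

```text
{'position': array([ 0.575, -0.103,  0.132]), 'joint_positions': array([-2.1130e+01,  3.3889e+01,  9.2739e+01,  7.0000e-02,  5.3501e+01,
       -1.3033e+01]), 'force': array([-3.743,  0.785,  4.811]), 'moment': array([ 0.137,  0.518, -0.048]), 'opening': np.float64(0.456), 'grasp_force': np.float64(29.996)} yaw -8.139156926951033
```

>>> apply_moves(
  plan=[0,0,-0.001,-0.5,0,0,0,0,0,0,0,0],
)

```text
time_s: 18.52
position: [0.575, -0.1029, 0.1315]
tcp_rot: [[0.226, 0.974, -0.002], [0.974, -0.226, 0.001], [0.001, -0.002, -1.0]]
force: [-4.6, 0.2, 4.4]
opening: 0.449
grasp_force: 30.0
```

```bash
python3 st.py
```

```text
{'position': array([ 0.575, -0.103,  0.132]), 'joint_positions': array([-2.1116e+01,  3.3893e+01,  9.2740e+01,  3.9000e-02,  5.3493e+01,
       -8.0980e+00]), 'force': array([-4.64 ,  0.216,  4.372]), 'moment': array([0.144, 0.522, 0.296]), 'opening': np.float64(0.449), 'grasp_force': np.float64(29.996)} yaw -13.041510275957915
```

>>> apply_moves(
  plan=[0,0,0,-0.4,0,0,0,0,0,0,0,0],
)

```text
time_s: 18.9
position: [0.5751, -0.1036, 0.1315]
tcp_rot: [[0.293, 0.956, -0.002], [0.956, -0.293, 0.0], [-0.0, -0.002, -1.0]]
force: [-4.0, -1.1, 4.7]
opening: 0.453
grasp_force: 30.0
```

```bash
python3 st.py
```

```text
{'position': array([ 0.575, -0.104,  0.132]), 'joint_positions': array([-2.1152e+01,  3.3903e+01,  9.2726e+01, -2.5000e-02,  5.3460e+01,
       -4.0990e+00]), 'force': array([-4.004, -1.13 ,  4.729]), 'moment': array([-0.225,  0.647,  0.198]), 'opening': np.float64(0.453), 'grasp_force': np.float64(29.998)} yaw -17.0375172872687
```

>>> apply_moves(
  plan=[0,0,0.002,0.6,0,0,0.002,1,0,0,0.002,1,0,0,0.002,1,0,0,0.002,1,0,0,0.002,1,0,0,0.002,1,0,0,0.002,1,0,0,0.002,1,0,0,0.002,0.55,0,0,0,0,0,0,0,0],
)

```text
time_s: 20.4
position: [0.5762, -0.103, 0.1325]
tcp_rot: [[-0.962, 0.272, 0.001], [0.272, 0.962, 0.001], [-0.0, 0.001, -1.0]]
force: [-0.5, 3.0, 4.2]
opening: 0.452
grasp_force: 30.0
```

```bash
python3 st.py; python3 - <<'E'
from h import *
ims=[]
for n in("scene","top"):
    p,d=bot.capture(n); ims.append(p)
    for t,z in(("cap_top",.163),("tray_handle",.158),("beaker",0),("reagent",0)):
        for r in bot.pinpoint(n,t)[:1]: print(n,t,round(r["p"],2),ray(n,r["xy"],z).round(4))
cv2.imwrite("pics/d.png",cv2.resize(np.hstack([ims[0][120:290,180:350],ims[1][120:290,180:350]]),(800,400))[:,:,::-1])
E
```

```text
{'position': array([ 0.576, -0.103,  0.133]), 'joint_positions': array([-2.1108e+01,  3.3834e+01,  9.2643e+01,  8.7000e-02,  5.3502e+01,
       -9.5388e+01]), 'force': array([-0.539,  3.008,  4.248]), 'moment': array([ 0.464, -0.012,  0.006]), 'opening': np.float64(0.452), 'grasp_force': np.float64(29.998)} yaw 74.22827916220417
scene tray_handle 0.59 [ 0.4452 -0.0714  0.158 ]
scene beaker 0.85 [0.6145 0.1815 0.    ]
scene reagent 0.92 [ 0.6614 -0.2481  0.    ]
top cap_top 0.64 [0.4443 0.3561 0.163 ]
top beaker 0.74 [0.6135 0.175  0.    ]
top reagent 0.82 [ 0.6676 -0.2444  0.    ]
```

View pics/d.png

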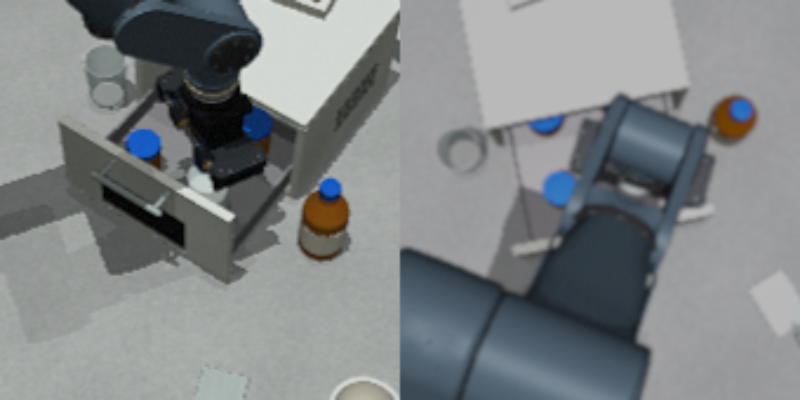

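```bash
python3 -c "
from rig import bot
print(bot.hand_in())"
```

```text
the job is handed in; nothing more can be done
None
```

I pulled the tray out to its stop, screwed the cap down until the torque rose at its stop, backed it off about 91° by tool angle, and handed in with the cap still gripped at about 20 s; I did not check the cap's angle by eye.

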